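# Straighten the row of sample bottles

## Robot

A 6-joint arm with a two-finger parallel gripper is mounted at the origin on the work surface. World frame = base frame: x ahead of the robot, y to its left, z up, the work surface at z = 0. Lengths are in m, angles in rad, forces in N, time in s.
With the tool pointing down it reaches from about 0.325 to 0.9 m from the base axis. Payload 6.1 kg.
Tool frame: the origin (TCP) lies midway between the tips of the shut fingers; the grasp point (between the pads) lies 19 mm behind it; z points along the fingers, y is the direction in which the jaws open and shut (so a half turn about z gives the same grasp; the last joint's range is limited). The gripper opens to 87 mm and grips with 3 to 60 N. Pads are 19 mm wide; open, the fingers measure 117 mm over their backs; the gripper's body (75 mm by 190 mm) begins 51 mm behind the grasp point.
Start: joints at [-1.381, 0.22, 1.526, -0, 1.395, -0.126], TCP at [0.194, -0.594, 0.201] pointing down, gripper open.
Joint ranges: [-2.98, 2.98], [-0.91, 2.08], [0.09, 2.57], [-1.24, 4.39], [0.2, 2.65], [-2.68, 2.68]. Speed limits (rad/s): [2.57, 2.57, 3.01, 3.14, 3.14, 3.14].

## Interface

Orientations are given as a unit quaternion [w, x, y, z].
In Python, from station import get_obs, snapshot, camera_params, finish_job gives the robot as it stands.
- The arm moves only by the shell command python3 -m jog 'ROWS' [FORCE]. ROWS is JSON, one flat list of numbers, 5 for each row, row after row: the closure, from -1 (fully open) to 1 (shut), then the shift along the tool's x, y, z in mm, then the turn about the tool's z in rad. A call has 1 to 5 rows; each row is the pose to reach, as a shift and turn from the pose commanded when the call began, along the tool's axes at that moment; what a row does not reach only later rows make up. A row lasts 1/8 s, in which the tool goes at most 62.5 mm and 10.7 degrees, less where a joint would pass 70% of its speed; a pose out of reach is approached as far as the arm can. A call with a gripper value outside its range is refused whole. The fingers move at their own pace and stop on an object; FORCE is the grip in N (left out, the last holds). Time passes only in rows, so rows that repeat a pose let the fingers close. It gives the time, the measured TCP pose, the force and the opening at its end, in the units of the state.
- get_obs(): the state, without advancing time (a new reading comes with each control period).
- snapshot(name): name is "scene" or "side" or "wrist"; returns the picture (400x640x3 uint8, blue, green, red); there is no depth.
- camera_params(name): a dict with "vfov" (degrees; the focal length in pixels is half the picture's height over the tangent of half this angle, whatever the lens; pixels are square), "cx", "cy" (the principal point, pixels), "distortion" ([k1, k2, p1, p2, k3] as OpenCV has them; the pictures are not rectified), "eye" and "rotation" of the camera in the world; the wrist camera has in their place "tool_from_camera" (4x4, takes a point from camera to tool coordinates, whose origin is the TCP and whose axes are the flange's). Camera axes: x right, y up, looking along -z (the intrinsics and any distortion apply to the point x, -y, -z); pixel columns grow to the right and rows downward; lengths in m; the calibration is good to about 2 mm. A picture is of the moment at which its call begins: read the wrist's pose just before it. camera_params takes no time and is no camera call.
- finish_job(): hands the job in, once; it reports no verdict.
The state is a dict: "time": time; "joints": joint angles; "qd": joint speeds; "joint_torque": joint torques, N m; "position": TCP position; "ee_rot": TCP orientation; "force": force on the tool from outside, world axes, zero at the start; "wrist_torque": the same for the moment, N m; "opening": opening from 0.0 (shut) to 1.0 (fully open).
Only numpy, scipy, OpenCV 4.12 (cv2) and the standard library are available. Lean on these libraries where they do the work, as an engineer would, in place of code of your own. Each camera call takes 0.05 s, during which the arm holds its last target.

## Task

Four identical flat-sided white sample bottles belong in one row across the lab bench; the left and right end bottles already stand right, but the two between them have strayed towards the robot. Slide the two strays along the bench, without lifting them off it, into the space between the end bottles so that all four stand upright in one straight, evenly spaced row, turned the same way as the end bottles; either stray may take either place. Leave the two end bottles where they stand.

Things in the scene. Friction and masses are not known exactly. Their poses are not given: they have to be found in the camera images.
- stray_a: a strayed bottle: flat-sided white plastic bottle with a round blue screw cap, upright: foot 70 mm along its x by 46 mm along its y, body 47 mm high, cap 34 mm across, 64 mm high over the cap; origin at the centre of its underside, z up; 0.11 to 0.23 kg; its x points away from the robot within 0.7 rad; starts in front of the row, on the left or right
- stray_b: the other strayed bottle, the same in every way as stray_a
- end_left: the same bottle at the left (+y) end of the row; origin and axes as stray_a; about 0.3 kg, loose. Its -y axis points along the row to end_right, its x across the row away from the robot. The even places lie 110 and 220 mm along that line from its origin, leaving 64 mm free between neighbouring bottles
- end_right: the bottle at the right end of the row, like end_left and turned the same way; its origin is 330 mm from end_left's along the row
There are look-alikes about, which are no part of the job. Leave any purple or red look-alike of the end_left alone.

How it is judged:
At the end, for the whole second after the job is handed in: The strays stand within 15 mm (along and across the row) of the places one and two thirds of the way from the left end bottle to the right, one at each, upright, at rest, turned within 0.2 rad of the left end bottle (either way round); the end bottles are within 12 mm of their starts ((((x of stray_a in the frame of end_left between -0.015 and 0.015 m and y of stray_a in the frame of end_left between -0.125 and -0.095 m) and (x of stray_b in the frame of end_left between -0.015 and 0.015 m and y of stray_b in the frame of end_left between -0.235 and -0.205 m)) or ((x of stray_b in the frame of end_left between -0.015 and 0.015 m and y of stray_b in the frame of end_left between -0.125 and -0.095 m) and (x of stray_a in the frame of end_left between -0.015 and 0.015 m and y of stray_a in the frame of end_left between -0.235 and -0.205 m))) and angle between the x axis of each of stray_a, stray_b and the x axis of end_left, either way round below 0.2 rad and angle between each of stray_a, stray_b's own z axis and vertical below 0.1 rad and linear speed of each of stray_a, stray_b below 0.02 m/s and distance of each of end_left, end_right from where it was at the start of the episode below 0.012 m); the robot touches nothing.
It fails at once if a stray's underside is lifted more than 20 mm off the bench (height (world z) of any of stray_a, stray_b above 0.02 m).
It fails at once if an end bottle is pushed more than 20 mm from where it started (distance of any of end_left, end_right from where it was at the start of the episode above 0.02 m).
It also fails if it takes over 64 s, if anything falls off the work surface, if the arm or the gripper's body presses on something with over 40 N, if the wrist force passes 120 N, or if a joint passes its speed limit or range.

## Working session

There is one attempt and no reset: what is moved stays moved. The work goes in short steps, Python scripts to look and compute and a shell command to move; the robot and the scene stay as the last step left them, time stands still between calls to the robot, and variables do not carry over. Pictures are saved under pics/ and viewed, and the job is handed in when it is done.

```bash
ls; mkdir -p pics
python3 - <<'E'
from station import *
import cv2
for n in("scene","side","wrist"):
    cv2.imwrite(f"pics/{n}0.png",snapshot(n)); print(n,camera_params(n))
print(get_obs())
E
```

```text
pics
scene {'vfov': 54.09289061075587, 'cx': 313.5723788388053, 'cy': 191.37330382436943, 'distortion': array([0.01844071, 0.        , 0.        , 0.        , 0.        ]), 'eye': array([1.00664449, 0.60475612, 0.56936264]), 'rotation': array([0.2887746 , 0.14028778, 0.41249118, 0.85251369])}
side {'vfov': 49.384112754195, 'cx': 319.26603204019983, 'cy': 200.99595156597124, 'distortion': array([-0.00195703,  0.        ,  0.        ,  0.        ,  0.        ]), 'eye': array([-0.08104014,  0.72051806,  0.66070246]), 'rotation': array([-0.3491979 , -0.18105219,  0.44427902,  0.80492054])}
wrist {'vfov': 66.22845732916579, 'cx': 319.2581922945811, 'cy': 200.77279683208408, 'distortion': array([-0.05244505,  0.        ,  0.        ,  0.        ,  0.        ]), 'tool_from_camera': array([[ 2.70066409e-04,  9.59254304e-01,  2.82543990e-01,
         7.83515909e-02],
       [ 9.99999953e-01, -2.18145450e-04, -2.15221120e-04,
         5.02974322e-04],
       [-1.44816100e-04,  2.82544035e-01, -9.59254318e-01,
        -1.83426354e-01],
       [ 0.00000000e+00,  0.00000000e+00,  0.00000000e+00,
         1.00000000e+00]])}
{'time': 0.15, 'joints': array([-1.38111607e+00,  2.21084793e-01,  1.52734132e+00,  6.36813028e-06,
        1.39472948e+00, -1.26077179e-01]), 'qd': array([-7.47967381e-04, -1.69480592e-03, -4.04849843e-03,  9.56387461e-04,
       -2.40825983e-05, -5.79289730e-04]), 'joint_torque': array([ 1.15774426e-03, -4.95188534e+01, -3.87884474e+01,  6.99008675e-02,
        5.29690739e-02, -8.40964981e-05]), 'position': array([ 0.19399862, -0.59358216,  0.20046763]), 'ee_rot': array([-7.81175951e-04,  9.87562807e-01,  1.57223063e-01, -2.17149877e-05]), 'force': array([ 0.37670266, -0.06911781,  0.07465857]), 'wrist_torque': array([ 0.025175  , -0.00024447, -0.01060668]), 'opening': 1.0022943290346464}
```

View pics/scene0.png

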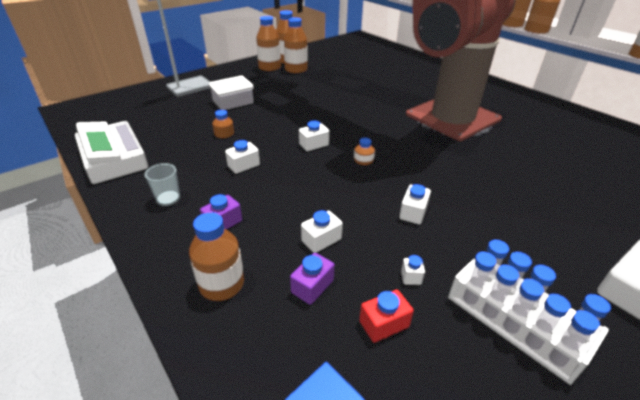

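View pics/side0.png

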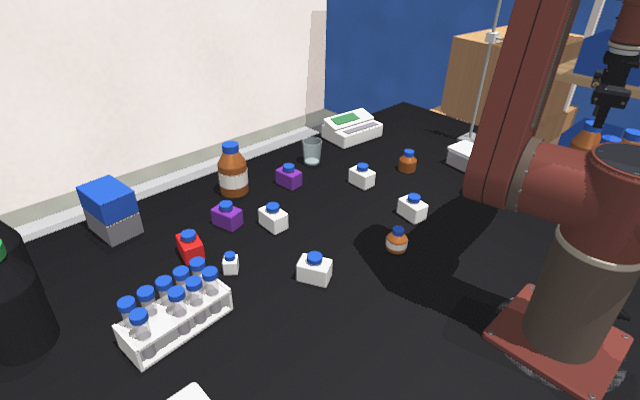

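View pics/wrist0.png

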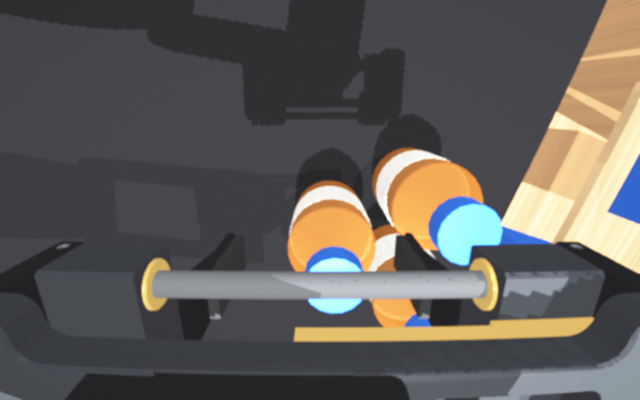

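The scene picture shows four full-size white bottles, at scene (242,156), (322,230), (314,136) and (416,203). There is a smaller white one at (413,270), two purple ones and one red one. I'll measure the caps in both views.

```bash
cat > h.py <<'E'
import numpy as np,cv2
from station import *
from scipy.spatial.transform import Rotation as R
def qR(q): return R.from_quat([q[1],q[2],q[3],q[0]]).as_matrix()
def cam(name,obs=None):
    p=camera_params(name); f=200/np.tan(np.radians(p['vfov'])/2)
    K=np.array([[f,0,p['cx']],[0,f,p['cy']],[0,0,1.]]); D=np.array(p['distortion'],float)
    if 'eye' in p: return K,D,np.array(p['eye']),qR(p['rotation'])
    T=p['tool_from_camera']; Rt=qR(obs['ee_rot'])
    return K,D,Rt@T[:3,3]+obs['position'],Rt@T[:3,:3]
def cast(c,uv,z):
    K,D,e,Rm=c
    n=cv2.undistortPoints(np.array(uv,float).reshape(-1,1,2),K,D).reshape(-1,2)
    d=np.c_[n[:,0],-n[:,1],-np.ones(len(n))]@Rm.T
    return e+d*((z-e[2])/d[:,2])[:,None]
def blobs(im,lo,hi,amin=30):
    m=cv2.inRange(cv2.cvtColor(im,cv2.COLOR_BGR2HSV),np.array(lo),np.array(hi))
    cs,_=cv2.findContours(m,cv2.RETR_EXTERNAL,cv2.CHAIN_APPROX_NONE)
    return m,[c for c in cs if cv2.contourArea(c)>amin]
E
python3 - <<'E'
from h import *
for n in("scene","side"):
    im=cv2.imread(f"pics/{n}0.png"); c=cam(n)
    m,cs=blobs(im,(100,120,60),(125,255,255))
    print(n)
    for k in cs:
        x,y,w,h=cv2.boundingRect(k)
        M=cv2.moments(k);u=M['m10']/M['m00'];v=M['m01']/M['m00']
        p=cast(c,[(u,v)],.056)[0]
        if cv2.contourArea(k)<900: print((round(u),round(v)),w,h,p.round(3)[:2])
    cv2.imwrite(f"pics/{n}_crop.png",cv2.resize(im[100:300,200:450] if n=="scene" else im[140:300,210:450],None,fx=3,fy=3,interpolation=cv2.INTER_CUBIC))
E
```

```text
scene
(557, 304) 27 23 [0.483 0.54 ]
(387, 301) 21 23 [0.688 0.378]
(538, 281) 36 36 [0.464 0.499]
(415, 260) 16 15 [0.589 0.348]
(312, 264) 22 21 [0.736 0.247]
(514, 267) 36 34 [0.467 0.459]
(492, 254) 35 32 [0.471 0.419]
(208, 225) 32 28 [0.834 0.051]
(321, 217) 17 17 [0.65  0.162]
(218, 201) 18 17 [ 0.786 -0.004]
(418, 190) 14 15 [0.434 0.22 ]
(240, 144) 14 12 [ 0.642 -0.171]
(365, 141) 13 10 [0.385 0.007]
(313, 124) 14 11 [ 0.434 -0.144]
(220, 113) 14 10 [ 0.605 -0.35 ]
(575, 52) 139 42 [-0.684  0.017]
(266, 20) 12 9 [ 0.    -1.075]
(290, 18) 21 16 [-0.109 -1.033]
(394, 5) 42 12 [-0.683 -0.908]
(354, 16) 16 33 [-0.379 -0.881]
(328, 14) 34 38 [-0.295 -0.981]
(286, 2) 19 5 [-0.275 -1.31 ]
side
(132, 310) 32 31 [0.556 0.572]
(145, 293) 19 18 [0.581 0.534]
(169, 288) 31 28 [0.562 0.494]
(187, 277) 30 26 [0.566 0.455]
(204, 268) 30 24 [0.567 0.415]
(314, 257) 16 15 [0.439 0.223]
(229, 255) 11 11 [0.567 0.353]
(188, 234) 15 14 [0.692 0.381]
(398, 230) 13 11 [0.378 0.011]
(272, 206) 14 12 [0.654 0.166]
(225, 205) 14 12 [0.738 0.25 ]
(414, 197) 13 11 [ 0.441 -0.137]
(362, 166) 13 9 [ 0.647 -0.166]
(288, 167) 13 10 [ 0.788 -0.   ]
(409, 152) 11 9 [ 0.611 -0.346]
(230, 147) 16 13 [1.012 0.053]
(633, 77) 15 21 [ 0.38  -1.856]
(582, 16) 24 35 [ 1.175 -3.459]
(505, 12) 19 27 [ 1.676 -3.129]
```

View pics/scene_crop.png

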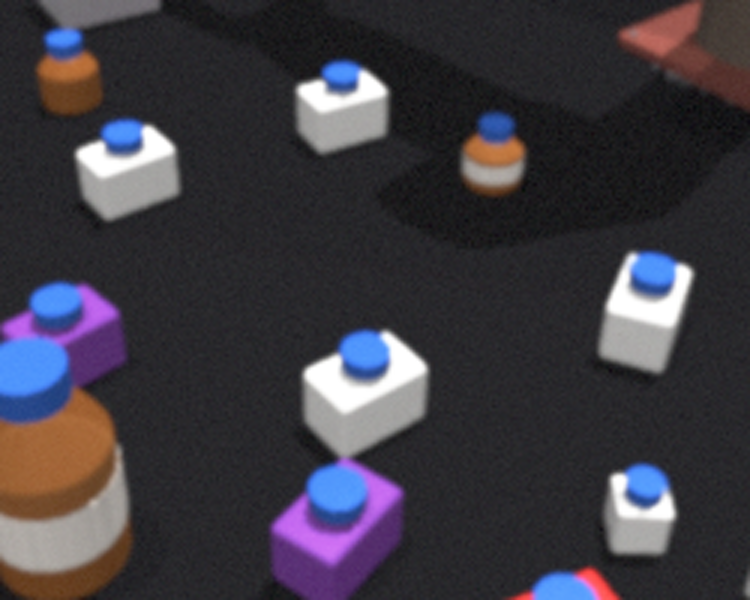

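View pics/side_crop.png

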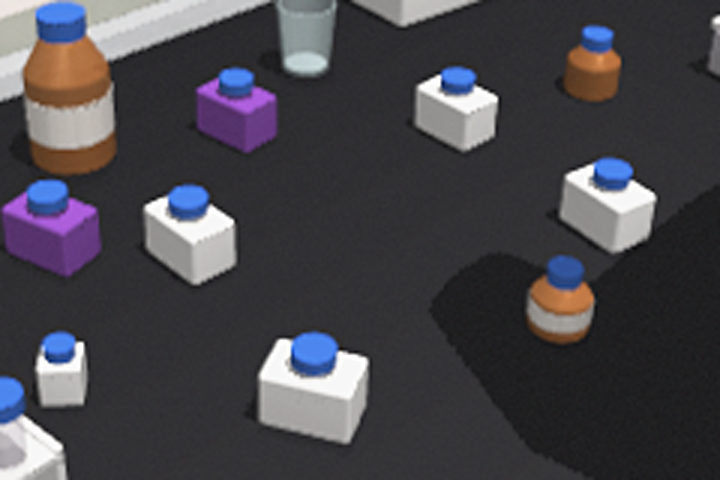

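Left to right, candidate → pixel (scene / side) → position:
- White (322,230)/(273,218) → about (0.652, 0.164) and white (242,156)/(362,176) → about (0.645, -0.168). They are 332 mm apart with the same heading, so they are **end_left and end_right**.
- White (416,203)/(315,269) → (0.437, 0.221) and white (314,136)/(412,207) → (0.438, -0.140). Both are in front of the row and full size, so they are the **strays**.
- Small white (413,270) and the purple and red ones are look-alikes to leave alone.

The enlarged crops confirm this. Next I'll take an overhead wrist view.

```bash
cat >> h.py <<'E'
def goto(x,y,z,yaw):
    o=get_obs(); Rt=qR(o['ee_rot']); d=Rt.T@(np.array([x,y,z])-o['position'])*1000
    cur=np.arctan2(Rt[1,0],Rt[0,0]); t=-(yaw-cur); t=(t+np.pi)%(2*np.pi)-np.pi
    print("t",round(o['time'],2),"pos",o['position'].round(4),"yaw",round(cur,3),"op",round(o['opening'],3),"F",o['force'].round(1)); print("shift",d.round(1),"turn",round(t,3))
E
python3 -c "from h import *;goto(.5,.02,.3,0)"
```

```text
t 0.15 pos [ 0.194  -0.5936  0.2005] yaw 0.316 op 1.002 F [ 0.4 -0.1  0.1]
shift [ 481.4 -488.4  -98.7] turn 0.316
```

```bash
python3 -m jog '[-1,0,0,-60,0, -1,40,-40,-99,0, -1,80,-80,-99,0.1, -1,120,-120,-99,0.2, -1,160,-160,-99,0.316]'
python3 -m jog '[-1,45,-45,0,0, -1,90,-90,0,0, -1,135,-135,0,0, -1,180,-180,0,0, -1,220,-220,0,0]'; python3 -c "from h import *;goto(.5,.02,.3,0)"
```

```text
time: 0.78
position: [0.297, -0.3905, 0.3002]
ee_rot: [-0.0, 1.0, -0.002, 0.0]
force: [0.9, -1.3, 0.1]
opening: 1.002
time: 1.4
position: [0.5177, -0.1706, 0.3002]
ee_rot: [0.0, 1.0, -0.0, 0.0]
force: [1.3, -0.9, 0.8]
opening: 1.002
t 1.4 pos [ 0.5177 -0.1706  0.3002] yaw -0.0 op 1.002 F [ 1.3 -0.9  0.8]
shift [ -17.7 -190.6    0.2] turn -0.0
```

```bash
python3 -m jog '[-1,-10,-50,0,0, -1,-18,-100,0,0, -1,-18,-150,0,0, -1,-18,-190,0,0, -1,-18,-190,0,0]'
python3 - <<'E'
from h import *
import json
o=get_obs();im=snapshot("wrist");cv2.imwrite("pics/w1.png",im)
c=cam("wrist",o)
m,cs=blobs(im,(95,120,60),(125,255,255))
for k in cs:
    x,y,w,h=cv2.boundingRect(k)
    M=cv2.moments(k);u=M['m10']/M['m00'];v=M['m01']/M['m00']
    print("cap",(round(u),round(v)),w,h,cast(c,[(u,v)],.062)[0].round(4)[:2])
m,cs=blobs(im,(0,0,130),(180,60,255),200)
for k in cs:
    (u,v),s,a=cv2.minAreaRect(k);print("white",(round(u),round(v)),np.round(s),round(a))
E
```

```text
time: 2.02
position: [0.4982, 0.0201, 0.3002]
ee_rot: [-0.0, 1.0, 0.002, -0.0]
force: [-0.1, -0.4, -0.4]
opening: 0.998
cap (171, 216) 11 15 [0.4286 0.2378]
cap (187, 204) 18 15 [0.4463 0.2112]
cap (17, 175) 20 24 [0.4898 0.4691]
cap (9, 144) 16 21 [0.5357 0.4695]
cap (98, 110) 10 14 [0.5795 0.3214]
cap (85, 111) 11 20 [0.5784 0.3409]
cap (584, 94) 30 27 [ 0.6053 -0.34  ]
cap (450, 63) 9 21 [ 0.638  -0.1479]
cap (44, 26) 31 28 [0.6886 0.3789]
white (46, 384) [33. 24.] 83
white (560, 366) [159.  65.] 0
white (534, 286) [16. 59.] 90
white (88, 286) [17. 29.] 90
white (320, 286) [335.  25.] 0
white (12, 258) [29. 25.] 90
white (418, 205) [40. 52.] 14
white (189, 204) [51. 42.] 57
white (620, 177) [78. 39.] 90
white (42, 154) [59. 85.] 86
white (106, 110) [31. 35.] 90
white (451, 63) [45. 61.] 6
white (213, 55) [60. 44.] 88
```

View pics/w1.png

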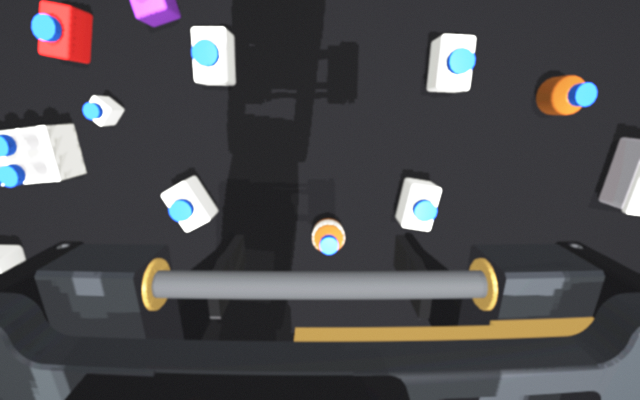

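Wrist view: ends at (213,55) and (452,63), left stray at (190,204), right stray at (419,205). The purple bottle at (155,10), red one at (65,30) and small white one at (105,110) lie outside the routes. Next I'll measure caps and headings.

```bash
cat > meas.py <<'E'
from h import *
def meas(im,o,boxes):
    c=cam("wrist",o); out={}
    hsv=cv2.cvtColor(im,cv2.COLOR_BGR2HSV)
    for n,(u0,v0,r) in boxes.items():
        a,b=max(v0-r,0),max(u0-r,0)
        sub=hsv[a:v0+r,b:u0+r]
        blue=cv2.inRange(sub,np.array((88,90,90)),np.array((125,255,255)))
        wh=cv2.inRange(sub,np.array((0,0,110)),np.array((180,70,255)))
        big=lambda m:max(cv2.findContours(m,cv2.RETR_EXTERNAL,cv2.CHAIN_APPROX_NONE)[0],key=cv2.contourArea)+np.array([b,a])
        k=big(blue);cp=cast(c,k.reshape(-1,2),.061);(cc,rad)=cv2.minEnclosingCircle(cp[:,:2].astype(np.float32))
        M=cv2.moments(k);ctr=cast(c,[(M['m10']/M['m00'],M['m01']/M['m00'])],.061)[0][:2]
        w=cv2.convexHull(big(wh|blue)); p=cast(c,w.reshape(-1,2),.047)[:,:2]
        pp=cv2.approxPolyDP((p*1e4).astype(np.float32).reshape(-1,1,2),50,True).reshape(-1,2)/10
        e=np.roll(pp,-1,0)-pp
        print(n,"cap",ctr.round(4),"rad",round(rad,4))
        print("  edges",[(round(float(np.hypot(*x))),round(float((np.degrees(np.arctan2(x[1],x[0]))+45)%90-45),1)) for x in e if np.hypot(*x)>20],"rect",cv2.minAreaRect((p*1e3).astype(np.float32)))
E
python3 - <<'E'
from meas import *
im=cv2.imread("pics/w1.png");o=get_obs()
meas(im,o,dict(EL=(213,55,36),ER=(452,63,36),A=(190,204,40),B=(419,205,36)))
cv2.imwrite("pics/w1c.png",cv2.resize(im[0:240,140:500],None,fx=2.2,fy=2.2,interpolation=cv2.INTER_CUBIC))
E
```

```text
EL cap [0.6496 0.1655] rad 0.0189
  edges [(42, -1.1), (62, -3.6), (53, -4.8), (70, -3.0)] rect ((648.2464599609375, 160.2942352294922), (59.990482330322266, 74.62638092041016), 88.93500518798828)
ER cap [ 0.6415 -0.1647] rad 0.0196
  edges [(68, -1.3), (60, -0.2), (59, -1.6), (45, -3.0)] rect ((640.2786865234375, -159.0385284423828), (64.7778549194336, 75.39568328857422), 88.59539031982422)
A cap [0.4374 0.2223] rad 0.0204
  edges [(62, 27.7), (25, -43.9), (41, 23.8), (36, 39.7), (34, 13.0), (64, 27.0)] rect ((440.6650390625, 215.25164794921875), (74.00469970703125, 74.00971221923828), 28.16033363342285)
B cap [ 0.4397 -0.1409] rad 0.0196
  edges [(38, -8.8), (21, -34.1), (68, -9.3), (43, -6.7), (22, 37.5), (63, -10.7)] rect ((441.45947265625, -130.99879455566406), (63.972354888916016, 79.9993667602539), 80.58907318115234)
```

View pics/w1c.png

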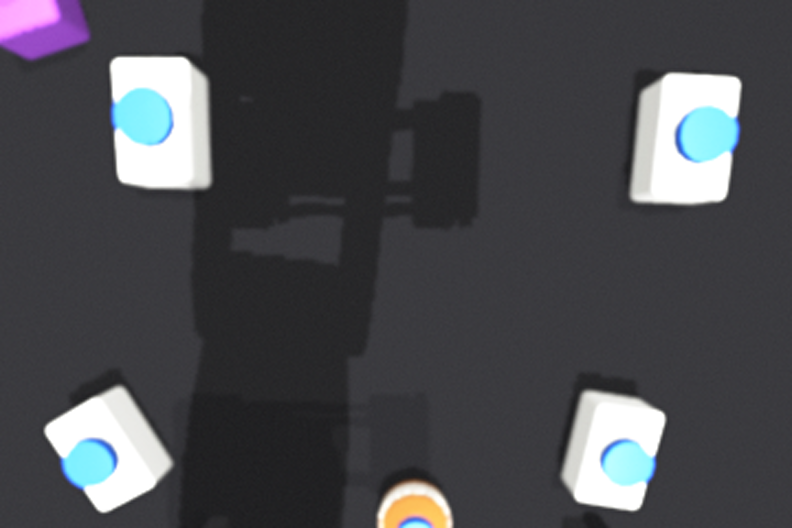

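```bash
python3 -c "from h import *;goto(.4395,-.141,.1,-.165)"
```

```text
t 2.08 pos [0.4983 0.0186 0.3002] yaw 0.002 op 1.0 F [-0.1 -0.1 -0.8]
shift [-59.2 159.4 200.2] turn 0.167
```

```bash
python3 -m jog '[-1,-15,40,40,0.04, -1,-30,80,80,0.08, -1,-45,120,120,0.12, -1,-59,159,160,0.165, -1,-59,159,200,0.165]'; python3 -m jog '[-1,0,0,0,0, -1,0,0,0,0]'
python3 - <<'E'
from meas import *
o=get_obs();im=snapshot("wrist");cv2.imwrite("pics/w2.png",im)
goto(.4395,-.141,.012,-.165)
E
```

```text
time: 2.7
position: [0.4383, -0.1451, 0.0992]
ee_rot: [0.001, 0.996, -0.085, 0.0]
force: [0.4, 0.2, -0.5]
opening: 1.001
time: 2.95
position: [0.4403, -0.1422, 0.1017]
ee_rot: [0.0, 0.997, -0.083, 0.001]
force: [-0.3, 0.4, 0.5]
opening: 1.003
t 3.0 pos [ 0.4409 -0.1421  0.1023] yaw -0.165 op 0.997 F [-0.  -0.7  0.8]
shift [-1.8 -1.  90.3] turn -0.0
```

View pics/w2.png

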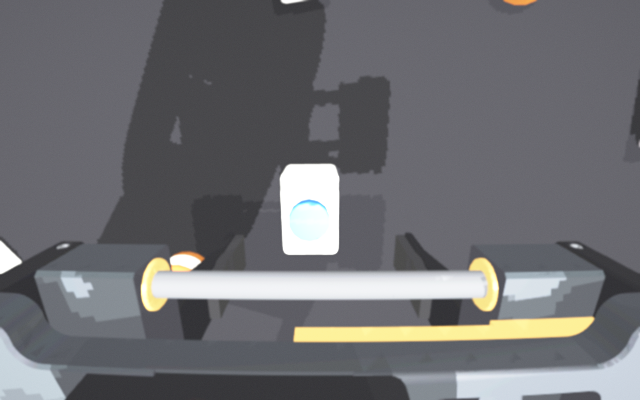

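The bottle sits square to the tool with its cap at (310,218). I'll check the offset in tool axes.

Run:
```python
from meas import *
o=get_obs();im=cv2.imread("pics/w2.png")
meas(im,o,dict(B=(310,208,52)))
```

```text
B cap [ 0.4532 -0.137 ] rad 0.0124
  edges [(72, -25.4), (43, -9.4), (50, 7.6), (24, -33.3), (32, -9.5), (26, -31.2)] rect ((441.29052734375, -137.13751220703125), (77.75419616699219, 79.32323455810547), 80.5282211303711)
```

Run:
```python
from meas import *
o=get_obs();c=cam("wrist",o)
print(cast(c,[(310,219)],.063), cast(c,[(283,252),(338,252),(310,252)],.047))
```

```text
[[ 0.44044869 -0.13502662  0.063     ]] [[ 0.40919118 -0.10564375  0.047     ]
 [ 0.40148058 -0.1520402   0.047     ]
 [ 0.40542477 -0.12843152  0.047     ]]
```

```bash
python3 -c "from h import *;goto(.44,-.137,.012,-.165)"; python3 -m jog '[-1,-1,-6,30,0, -1,-1,-6,60,0, -1,-1,-6,88,0, -1,-1,-6,90,0, -1,-1,-6,90,0]'; python3 -m jog '[1,0,0,0,0, 1,0,0,0,0, 1,0,0,0,0, 1,0,0,0,0, 1,0,0,0,0]' 15;  python3 -m jog '[1,0,0,0,0, 1,0,0,0,0, 1,0,0,0,0]'; python3 -c "from h import *;goto(.6442,-.0546,.012,-.0245)"
```

```text
t 3.0 pos [ 0.4409 -0.1421  0.1023] yaw -0.165 op 0.997 F [-0.  -0.7  0.8]
shift [-2.  -5.  90.3] turn -0.0
time: 3.62
position: [0.4411, -0.1357, 0.0121]
ee_rot: [0.001, 0.997, -0.082, 0.001]
force: [0.5, -0.2, 0.1]
opening: 0.999
time: 4.25
position: [0.4395, -0.1352, 0.0103]
ee_rot: [-0.0, 0.997, -0.083, -0.0]
force: [-0.3, 0.3, 0.5]
opening: 0.529
time: 4.62
position: [0.4395, -0.1352, 0.0103]
ee_rot: [-0.0, 0.997, -0.083, -0.0]
force: [-0.3, 0.2, 1.0]
opening: 0.526
t 4.62 pos [ 0.4395 -0.1352  0.0103] yaw -0.165 op 0.526 F [-0.3  0.2  1. ]
shift [ 188.6 -113.1   -1.7] turn -0.141
```

```bash
python3 -m jog '[1,10,-6,0,0, 1,25,-15,0,-0.02, 1,45,-27,0,-0.04, 1,65,-39,0,-0.06, 1,85,-51,0,-0.08]'; python3 -c "from h import *;goto(.6442,-.053,.0105,-.0245)"
```

```text
time: 5.25
position: [0.5333, -0.0983, 0.0103]
ee_rot: [0.0, 0.999, -0.042, 0.0]
force: [-2.9, -1.7, 5.0]
opening: 0.53
t 5.25 pos [ 0.5333 -0.0983  0.0103] yaw -0.083 op 0.53 F [-2.9 -1.7  5. ]
shift [106.8 -54.3  -0.2] turn -0.059
```

```bash
python3 -m jog '[1,22,-11,0,-0.015, 1,44,-22,0,-0.03, 1,66,-33,0,-0.045, 1,88,-45,0,-0.058, 1,100,-51,0,-0.058]';python3 -m jog '[1,7,-3,0,0, 1,7,-3,0,0, 1,7,-3,0,0]'; python3 -c "from h import *;goto(.6442,-.053,.0105,-.0245)"
```

```text
time: 5.88
position: [0.6372, -0.0556, 0.0104]
ee_rot: [0.0, 1.0, -0.013, 0.0]
force: [-3.4, -1.6, 6.5]
opening: 0.529
time: 6.25
position: [0.6431, -0.0537, 0.0104]
ee_rot: [-0.0, 1.0, -0.014, 0.0]
force: [0.8, 0.7, 2.1]
opening: 0.527
t 6.25 pos [ 0.6431 -0.0537  0.0104] yaw -0.027 op 0.527 F [0.8 0.7 2.1]
shift [ 1.1 -0.7 -0.1] turn -0.003
```

```bash
python3 -m jog '[-1,0,0,0,0, -1,0,0,0,0, -1,0,0,0,0, -1,0,0,0,0]'; python3 -m jog '[-1,0,0,-25,0, -1,0,0,-70,0, -1,-40,0,-120,0, -1,-80,0,-170,0, -1,-120,-30,-190,0]'; python3 -m jog '[-1,0,0,0,0, -1,0,0,0,0, -1,0,0,0,0]'
cat > look.py <<'E'
import sys
from meas import *
o=get_obs();im=snapshot("wrist");cv2.imwrite(f"pics/{sys.argv[1]}.png",im)
c=cam("wrist",o); print(o['position'],o['time'])
m,cs=blobs(im,(88,90,90),(125,255,255),60)
for k in cs:
    M=cv2.moments(k);u=M['m10']/M['m00'];v=M['m01']/M['m00']
    (x,y),s,a=cv2.minAreaRect(k)
    print("cap",(round(u),round(v)),np.round(s),cast(c,[(u,v)],.062)[0].round(4)[:2])
E
python3 look.py w3
```

```text
time: 6.75
position: [0.6427, -0.0539, 0.0102]
ee_rot: [-0.0, 1.0, -0.014, -0.0]
force: [0.7, -1.2, -0.7]
opening: 0.896
time: 7.38
position: [0.5244, -0.0218, 0.204]
ee_rot: [0.001, 1.0, -0.015, 0.003]
force: [0.0, 1.0, 0.1]
opening: 1.0
time: 7.75
position: [0.5238, -0.0209, 0.1993]
ee_rot: [-0.0, 1.0, -0.014, -0.001]
force: [0.2, 0.1, -1.0]
opening: 0.999
[ 0.52378058 -0.02091431  0.19933221] 7.75
cap (300, 303) [12. 25.] [0.3778 0.0058]
cap (7, 146) [18. 23.] [0.5802 0.3211]
cap (617, 104) [33. 38.] [ 0.6054 -0.3382]
cap (351, 77) [22. 32.] [ 0.6333 -0.0556]
cap (127, 69) [32. 39.] [0.6492 0.1668]
cap (459, 66) [31. 39.] [ 0.6418 -0.1617]
cap (42, 1) [ 4. 28.] [0.718  0.2449]
```

View pics/w3.png

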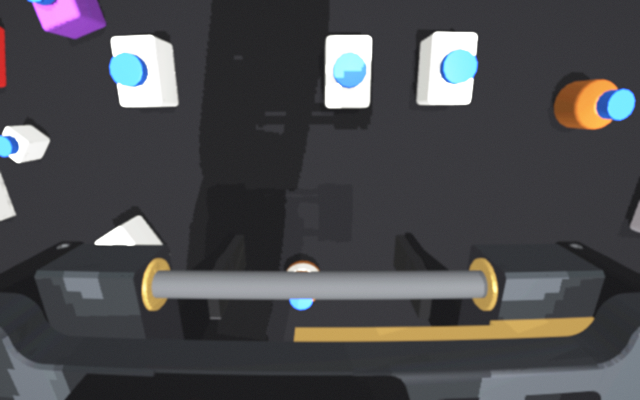

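Stray B stands at (349,70), square with the ends at (127,69) and (459,66), and within a few mm of its place. Now for A.

```bash
python3 -c "from h import *;print(cast(cam('wrist',get_obs()),[(349,70)],.063));goto(.438,.218,.1,.478)"
```

```text
[[ 0.63973554 -0.05334755  0.063     ]]
t 7.8 pos [ 0.5237 -0.0209  0.1992] yaw -0.028 op 0.997 F [0.3 0.8 0.4]
shift [ -92.1 -236.5   99.4] turn -0.506
```

```bash
python3 -m jog '[-1,-20,-50,0,-0.1, -1,-40,-100,20,-0.2, -1,-60,-150,40,-0.3, -1,-80,-200,70,-0.4, -1,-92,-236,99,-0.506]'; python3 -m jog '[-1,0,0,0,0, -1,0,0,0,0, -1,0,0,0,0]'; python3 look.py w4; python3 -c "from h import *;goto(.438,.218,.0105,.478)"
```

```text
time: 8.43
position: [0.4373, 0.2195, 0.0997]
ee_rot: [-0.0, 0.971, 0.239, -0.001]
force: [-0.3, -0.5, 0.3]
opening: 1.002
time: 8.8
position: [0.4396, 0.2171, 0.1022]
ee_rot: [0.0, 0.972, 0.236, 0.001]
force: [0.0, 0.3, -1.1]
opening: 1.002
[0.43955524 0.21714264 0.10220584] 8.8
cap (309, 214) [42. 40.] [0.438  0.2245]
cap (522, 4) [10. 46.] [0.6349 0.1645]
cap (28, 4) [ 9. 44.] [0.4846 0.4645]
t 8.85 pos [0.4395 0.2171 0.1023] yaw 0.477 op 1.001 F [-0.4 -0.   0.6]
shift [-1.1 -1.5 91.8] turn -0.001
```

View pics/w4.png

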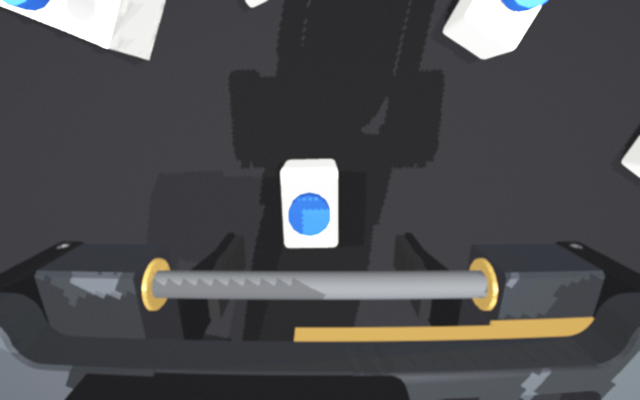

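A is square to the tool, cap at (309,214), about 7 mm off along tool -y.

```bash
python3 -m jog '[-1,2,-7,30,0, -1,2,-7,60,0, -1,2,-7,88,0, -1,2,-7,91,0, -1,2,-7,91,0]'; python3 -m jog '[1,0,0,0,0, 1,0,0,0,0, 1,0,0,0,0, 1,0,0,0,0, 1,0,0,0,0]' 15;  python3 -m jog '[1,0,0,0,0, 1,0,0,0,0, 1,0,0,0,0]'; python3 -c "from h import *;goto(.647,.057,.0105,-.0245)"
```

```text
time: 9.48
position: [0.4377, 0.2248, 0.0113]
ee_rot: [-0.0, 0.972, 0.237, 0.001]
force: [0.6, 0.4, 1.9]
opening: 1.001
time: 10.1
position: [0.4367, 0.225, 0.0104]
ee_rot: [0.0, 0.971, 0.237, 0.0]
force: [0.2, -0.1, 1.1]
opening: 0.528
time: 10.48
position: [0.4367, 0.225, 0.0104]
ee_rot: [-0.0, 0.971, 0.237, -0.0]
force: [-0.7, 0.1, 0.7]
opening: 0.527
t 10.47 pos [0.4367 0.225  0.0104] yaw 0.479 op 0.527 F [-0.7  0.1  0.7]
shift [ 1.093e+02  2.460e+02 -2.000e-01] turn 0.503
```

```bash
python3 -m jog '[1,0,10,0,0.02, 1,1,25,0,0.07, 1,2,45,0,0.12, 1,2,68,0,0.18, 1,3,90,0,0.24]'; python3 -c "from h import *;goto(.53,.058,.0105,-.0245)"
```

```text
time: 11.1
position: [0.4815, 0.145, 0.0104]
ee_rot: [0.0, 0.993, 0.117, 0.0]
force: [-1.1, 1.6, 2.2]
opening: 0.527
t 11.1 pos [0.4815 0.145  0.0104] yaw 0.234 op 0.527 F [-1.1  1.6  2.2]
shift [27.  95.8 -0.1] turn 0.259
```

```bash
python3 -m jog '[1,6,22,0,0.06, 1,12,44,0,0.12, 1,18,66,0,0.18, 1,25,88,0,0.24, 1,27,95,0,0.259]'; python3 -c "from h import *;goto(.647,.058,.0105,-.0245)"
```

```text
time: 11.72
position: [0.5302, 0.0588, 0.0104]
ee_rot: [0.0, 1.0, -0.012, 0.0]
force: [-1.4, 3.5, 4.0]
opening: 0.528
t 11.72 pos [0.5302 0.0588 0.0104] yaw -0.024 op 0.528 F [-1.4  3.5  4. ]
shift [ 1.168e+02 -2.100e+00 -1.000e-01] turn 0.0
```

```bash
python3 -m jog '[1,20,-1,0,0, 1,45,-1,0,0, 1,70,-2,0,0, 1,95,-2,0,0, 1,116,-2,0,0]'; python3 -m jog '[1,0,0,0,0, 1,0,0,0,0, 1,0,0,0,0]';  python3 -c "from h import *;goto(.647,.058,.0105,-.0245)"; python3 -m jog '[-1,0,0,0,0, -1,0,0,0,0, -1,0,0,0,0, -1,0,0,0,0]';  python3 -m jog '[-1,0,0,-25,0, -1,0,0,-70,0, -1,-30,10,-110,0, -1,-60,25,-160,0, -1,-80,55,-190,0]'; python3 -m jog '[-1,0,0,0,0, -1,0,0,0,0, -1,0,0,0,0]'; python3 look.py w5
```

```text
time: 12.35
position: [0.6457, 0.06, 0.0101]
ee_rot: [0.0, 1.0, -0.01, -0.001]
force: [-3.2, 0.5, 5.6]
opening: 0.528
time: 12.72
position: [0.6446, 0.0602, 0.0101]
ee_rot: [0.0, 1.0, -0.01, -0.0]
force: [-0.3, -0.2, 0.5]
opening: 0.528
t 12.72 pos [0.6446 0.0602 0.0101] yaw -0.02 op 0.528 F [-0.3 -0.2  0.5]
shift [ 2.5  2.2 -0.4] turn 0.004
time: 13.22
position: [0.6455, 0.0602, 0.0103]
ee_rot: [-0.0, 1.0, -0.01, -0.0]
force: [0.3, -0.1, -0.1]
opening: 0.893
time: 13.85
position: [0.5644, 0.0071, 0.2034]
ee_rot: [0.0, 1.0, -0.009, 0.002]
force: [-0.1, -0.0, 0.3]
opening: 1.002
time: 14.22
position: [0.5639, 0.0076, 0.1984]
ee_rot: [-0.0, 1.0, -0.01, -0.001]
force: [0.0, -0.1, -0.2]
opening: 1.004
[0.56389215 0.00761734 0.19839485] 14.225
cap (323, 320) [15. 23.] [0.3933 0.0056]
cap (33, 176) [22. 25.] [0.5828 0.327 ]
cap (628, 145) [31. 25.] [ 0.605  -0.3319]
cap (376, 111) [27. 32.] [ 0.6406 -0.0516]
cap (266, 110) [31. 32.] [0.6441 0.0595]
cap (484, 109) [37. 30.] [ 0.6422 -0.1614]
cap (160, 107) [30. 37.] [0.6497 0.1671]
cap (70, 23) [36. 41.] [0.7333 0.2474]
```

View pics/w5.png

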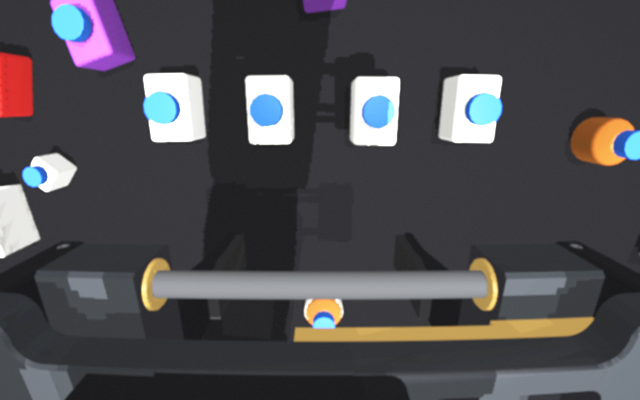

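All four bottles stand in one row at pixels (160,107), (266,110), (376,111) and (484,109). The strays read within about 4 mm of their places. I'll cross-check with the fixed cameras and the edge headings.

Run:
```python
from meas import *
im=cv2.imread("pics/w5.png")
meas(im,get_obs(),dict(EL=(172,108,42),A=(270,108,42),B=(375,110,42),ER=(471,108,42)))
for n in("scene","side"):
    im=snapshot(n);cv2.imwrite(f"pics/{n}6.png",im);c=cam(n)
    m,cs=blobs(im,(95,100,50),(125,255,255))
    for k in cs:
        M=cv2.moments(k);u=M['m10']/M['m00'];v=M['m01']/M['m00']
        p=cast(c,[(u,v)],.056)[0]
        if .6<p[0]<.7 and -.2<p[1]<.2: print(n,(round(u),round(v)),p.round(4)[:2])
```

```text
EL cap [0.6497 0.1676] rad 0.0197
  edges [(61, -0.6), (60, 2.5), (34, 9.8), (36, -11.0), (59, -4.2)] rect ((649.0899047851562, 161.6669921875), (67.406982421875, 71.94358825683594), 88.31511688232422)
A cap [0.644  0.0597] rad 0.0165
  edges [(66, 0.3), (46, 1.4), (67, 0.0), (45, -0.3)] rect ((643.7752685546875, 57.948097229003906), (50.58842468261719, 71.25113677978516), 89.32884216308594)
B cap [ 0.6405 -0.0517] rad 0.016
  edges [(68, -1.0), (45, -0.9), (57, -2.8), (48, 3.9)] rect ((640.06103515625, -51.910972595214844), (51.60986328125, 71.77823638916016), 88.50025939941406)
ER cap [ 0.6422 -0.162 ] rad 0.0199
  edges [(61, 1.1), (37, 7.4), (32, -13.0), (60, -4.6), (61, -1.3)] rect ((641.9107055664062, -156.1307373046875), (67.95716857910156, 71.93952941894531), 89.035400390625)
scene (321, 217) [0.6496 0.1623]
scene (291, 189) [0.6445 0.0547]
scene (265, 164) [ 0.6396 -0.0601]
scene (240, 144) [ 0.6417 -0.1712]
side (272, 206) [0.6539 0.166 ]
side (306, 192) [0.6479 0.0583]
side (337, 179) [ 0.6442 -0.0567]
side (362, 166) [ 0.6469 -0.1661]
```

View pics/scene6.png

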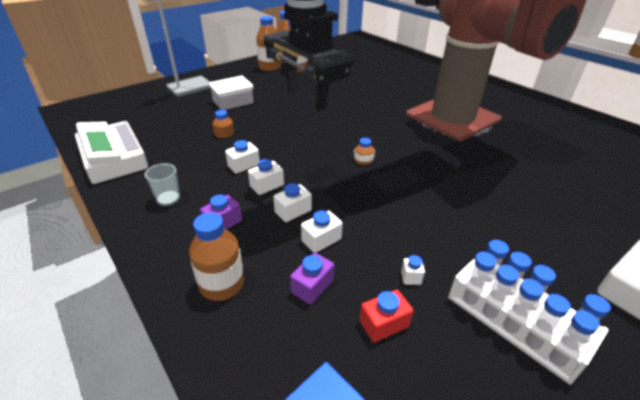

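The fixed cameras agree: each stray is 3–5 mm short of the row line (towards the robot) and 1–4 mm off along it. The end bottles show at the same pixels as at the start, and the arm is clear at z = 0.2. I'm handing it in.

```bash
python3 -c "from station import *;print(get_obs()['time']);finish_job()"
```

```text
14.375
the job is handed in; nothing more can be done
```

I gripped each stray across its 46 mm sides, slid it along the bench into the row and released it there. I handed the job in at 14.4 s of the 64 s allowed; no verdict is reported.

My last checks used all three cameras:
- **Position:** both strays stand about 3–5 mm short of the row line, on the robot's side, and about 1–4 mm off along it. The limit is 15 mm.
- **Heading:** the strays are turned within about 0.03 rad of the end bottles. The limit is 0.2 rad.
- **End bottles:** both appear at the same pixels as at the start.
- **Robot:** it is clear of everything, with the TCP at z = 0.2 m.

The cameras disagreed with each other by up to about 9 mm in absolute position along the row. Measured relative to the end bottles, though, all three put the strays well inside the limits. Nothing failed.

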